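Tuck the peg box flap under its lip

ROBOT

A 6-joint arm with a two-finger parallel gripper is mounted at the origin on the work surface. World frame = base frame: x ahead of the robot, y to its left, z up, the work surface at z = 0. Lengths are in m, angles in rad, forces in N, time in s.
With the tool pointing down it reaches from about 0.375 to 0.9 m from the base axis. Payload 3.1 kg.
Tool frame: the origin (TCP) lies at the very end of the fingers, on their centre line; the grasp point (between the pads) lies 19 mm behind it; z points along the fingers, y is the direction in which the jaws open and shut (so a half turn about z gives the same grasp; the last joint's range is limited). The gripper opens to 85 mm and grips with 20 to 120 N. Pads are 22 mm wide; open, the fingers measure 114 mm over their backs; the gripper's body (76 mm by 85 mm) begins 54 mm behind the grasp point. The pads swing forward as they close: fully open they stand 13 mm farther back than shut.
Start: joints at [-1.347, 0.527, 1.433, -0, 1.181, -0.178], TCP at [0.245, -0.575, 0.231] pointing down, gripper open.
Joint ranges: [-3.08, 3.08], [-0.75, 2.2], [0.22, 2.44], [-1.43, 4.57], [0, 2.65], [-2.85, 2.85]. Speed limits (rad/s): [2.79, 2.79, 3.14, 3.14, 3.14, 3.14].

INTERFACE

Orientations are given as a unit quaternion [x, y, z, w].
In Python, from station import manip gives the robot as it stands.
- The arm moves only by the tool send_rows, never from a script. Its argument "motion" is a list of rows, each an object with "gripper": the finger opening in mm, from 0 to 85.4; "travel": the shift along the tool's x, y, z in mm, a list of three; "rotation": the turn, a rotation vector about the tool's x, y, z in degrees, a list of three. In form: [{"gripper": gripper, "travel": [x, y, z], "rotation": [ax, ay, az]}, ...]. A call has 1 to 12 rows; each row shifts and turns the commanded pose from where the row before left it, along the tool's axes as they then stand; what a row does not reach is not made up. A row lasts 1/12 s, in which the tool goes at most 41.7 mm and 7.16 degrees, less where a joint would pass 70% of its speed; a pose out of reach is approached as far as the arm can. A call is refused whole if a number of a shift passes 41.7 or a number of a turn 7.16, either way. A call with a gripper value outside its range is refused whole. The fingers move at their own pace and stop on an object; "newtons" is the grip in N (left out, the last holds). Time passes only in rows, so rows that do not move let the fingers close. It gives the time, the measured TCP pose, the force and the opening at its end, in the units of the state.
- manip.sense(): the state, without advancing time (a new reading comes with each control period).
- manip.snapshot(name): name is "scene" or "side" or "wrist"; returns the picture (480x640x3 uint8, red, green, blue); there is no depth.
- manip.calibration(name): a dict with "fx", "fy", "cx", "cy" (pixels), "k1" (the pictures are not rectified: a ray, as slopes to the right and down, at radius r is drawn at 1 + k1 r^2 times it, then the intrinsics apply), "cam_to_world" (4x4, takes a point from camera to world coordinates). Camera axes: x right, y down, z forward; pixel columns grow to the right and rows downward; lengths in m; the calibration is good to about 2 mm. A picture is of the moment at which its call begins: read the wrist's pose just before it. calibration takes no time and is no camera call; for the wrist camera it gives the pose at the moment of the call.
- manip.sign_off(): hands the job in, once; it reports no verdict.
The state is a dict: "t": time; "q": joint angles; "qd": joint speeds; "tau": joint torques, N m; "tcp_pos": TCP position; "tool_rot": TCP orientation; "force": force on the tool from outside, world axes, zero at the start; "ft_torque": the same for the moment, N m; "finger_gap": opening from 0.0 (shut) to 1.0 (fully open).
Only numpy, scipy, OpenCV 4.12 (cv2) and the standard library are available. Lean on these libraries where they do the work, as an engineer would, in place of code of your own. Each camera call takes 0.05 s, during which the arm holds its last target. There are 200 camera calls.

TASK

Close the blue clothes-peg box: with the fingertips, fold its yellow flap over the opening, press it flat and push it along by its orange ridge until it is fully home, so that the flap's edge stays tucked beneath the blue retaining lip by itself. Only push on the flap's outer face - do not pinch the flap or lift its underside, do not lift or tip the box or shove it more than a couple of centimetres - leave the vase, bottle, pad holder, watering can and the loose pegs undisturbed, and finish clear of everything.

Things in the scene. Friction and masses are not known exactly. Their poses are not given: they have to be found in the camera images.
- peg_box: Blue open box of pegs standing loose on the shelf, 1.4 kg, 140 mm long (x), 120 mm wide (y), rim 70 mm high. Origin: centre of its underside. +x is the way the flap folds over and then slides. Hinge pin along y at the -x end, at x = -60 mm plus the slide value, z = 75.5 mm, between slotted ears (x -70 to -24 mm, y beyond +-54 mm, up to z = 85 mm). Retaining lip at the +x end.
- flap (a joint): Yellow flap's angle about its pin, rad: 0 flat over the box, 1.57 upright, more leans outwards (box -x); range 0 to 1.9, starts 1.25 to 1.75. Plate 4 mm thick, 104 mm wide, reaching 100 mm from the pin; flat, its outer (upper) face is at box z = 79 mm. Springy stiff hinge, up to 0.1 N m: let go flat and untucked it rises again by about 0.3 rad; from wider angles it stays put.
- flap_slide (a joint): How far the pin, and the whole flap with it, has moved along box +x in the ears' slots, m: 0 to 0.022 (stop, fully home), starts 0 to 0.002; takes about 2.5 N, stays where left. The flap must be flat to pass beneath the lip: at 0 its edge is 9 mm short of the lip's flared lead-in and 14 mm short of the lip, at the stop 8 mm beneath the lip.
- flap_edge (a point): Middle of the flap's free edge, half-way through its 4 mm thickness, 100 mm from the pin. Axes turn with the flap: x from pin to edge, z out of the outer face.
- flap_ridge (a point): Foot of the orange push ridge on the flap's outer face, mid width, 45 mm from the pin. Ridge 98 mm wide along the pin, 10 mm high, with a square face towards the pin (the face to push, here) and a slope to the free edge's side ending 72 mm from the pin; between pin and ridge the outer face is plain. Axes as for flap_edge.
- flap_underside: Grey lining 80 x 90 x 3 mm on the underside (inner face) of the flap, not to be pushed or gripped; origin at the middle of the hinge pin, axes as for flap_edge.
- lip_edge (a point): Middle of the lower front edge of the blue retaining lip (box x = 54, z = 82 mm); axes as the box. The lip is a bridge 70 mm wide (y), from here to x = 70 mm, 4 mm thick, with a flared lead-in up to x = 49, z = 90 mm. The flap's edge must end below and beyond (+x of) this edge.
- vase: White ceramic vase, 92 mm across, 175 mm tall, loose; origin under its centre. To be left alone.
- bottle: White detergent bottle with blue cap, 68 mm across, 170 mm tall, loose; origin under its centre. To be left alone.
- pad_holder: Stainless steel holder 90 x 80 x 55 mm with scrub pads that stand up to 90 mm, loose; origin under its centre. To be left alone.
- watering_can: Green plastic watering can, body 120 mm across and 120 mm tall, spout to +x (155 mm from the centre, 156 mm high), handle to -x (107 mm from the centre, 152 mm high), loose; origin under its centre. To be left alone.
- peg_a: Loose red spring-clip peg lying on the shelf to the robot's left of the box, 72 x 15 x 11 mm, long axis x; origin under its centre. To be left alone.
- peg_b: Loose orange spring-clip peg lying on the shelf beyond the box, 72 x 15 x 11 mm, long axis x; origin under its centre. To be left alone.

How it is judged:
At the end, for the whole second after the job is handed in: The flap lies flat (within 0.08 rad) with its slide at least 17 of 22 mm home and its edge below and at least 2.5 mm beyond the lip's front edge, everything at rest; the box stands upright within 30 mm of where it was, and each bystander within 30 mm of where it was (value of joint flap below 0.08 rad and value of joint flap_slide above 0.017 m and x of flap_edge in the frame of peg_box above 0.0565 m and z of flap_edge in the frame of lip_edge below 0 m and velocity of joint flap between -0.05 and 0.05 rad/s and linear speed of peg_box below 0.01 m/s and distance of each of peg_box, vase, bottle, pad_holder, watering_can, peg_a, peg_b from where it was at the start of the episode below 0.03 m and height (world z) of peg_box below 0.015 m and angle between peg_box's own z axis and vertical below 0.1 rad); the robot touches nothing.
It fails at once if the flap is pinched, or pushed or lifted from its underside (over 2 N on the lining) (contact force between the fingers and flap_underside above 2 N).
It fails at once if the peg box is lifted 15 mm, tipped over 0.15 rad or moved 30 mm (height (world z) of peg_box above 0.015 m or angle between peg_box's own z axis and vertical above 0.15 rad or distance of peg_box from where it was at the start of the episode above 0.03 m).
It fails at once if the vase or the bottle is moved 30 mm, lifted 20 mm or tipped over 0.3 rad (distance of any of vase, bottle from where it was at the start of the episode above 0.03 m or height (world z) of any of vase, bottle above 0.02 m or angle between any of vase, bottle's own z axis and vertical above 0.3 rad).
It fails at once if the pad holder or the watering can is moved 30 mm, lifted 20 mm or tipped over 0.3 rad (distance of any of pad_holder, watering_can from where it was at the start of the episode above 0.03 m or height (world z) of any of pad_holder, watering_can above 0.02 m or angle between any of pad_holder, watering_can's own z axis and vertical above 0.3 rad).
It fails at once if the red or the orange loose peg is moved 30 mm, lifted 20 mm or tipped over 0.3 rad (distance of any of peg_a, peg_b from where it was at the start of the episode above 0.03 m or height (world z) of any of peg_a, peg_b above 0.02 m or angle between any of peg_a, peg_b's own z axis and vertical above 0.3 rad).
It also fails if it takes over 42 s, if anything falls off the work surface, if the arm or the gripper's body presses on something with over 40 N, if the wrist force passes 120 N, or if a joint passes its speed limit or range.

## Working session

There is one attempt and no reset: what is moved stays moved. The work goes in short steps, Python scripts to look and compute and a tool call to move; the robot and the scene stay as the last step left them, time stands still between calls to the robot, and variables do not carry over. Pictures are saved under pics/ and viewed, about 8 in all and at most 12, crops included, and the job is handed in when it is done.

Besides the shell and the picture viewer there is one more tool, called after "Emit:" as name(argument=value, ...), one argument or row to a line, values as JSON. send_rows: Moves the arm, as the interface text tells. Its arguments: {"type":"object","properties":{"motion":{"type":"array","items":{"type":"object","properties":{"gripper":{"type":"number"},"travel":{"type":"array","items":{"type":"number"}},"rotation":{"type":"array","items":{"type":"number"}}}}},"newtons":{"type":"number"}},"required":["motion"]}

```bash
mkdir -p pics; cat > h.py <<'E'
from station import manip
import numpy as np, cv2
from scipy.spatial.transform import Rotation as R
def ray(c,u,v):
    a=np.array([(u-c['cx'])/c['fx'],(v-c['cy'])/c['fy']]); s=a.copy()
    for _ in range(20): s=a/(1+c['k1']*(s@s))
    T=np.array(c['cam_to_world']); d=T[:3,:3]@np.array([*s,1]); return T[:3,3],d/np.linalg.norm(d)
def onz(c,u,v,z):
    o,d=ray(c,u,v); return o+d*(z-o[2])/d[2]
def tri(c1,p1,c2,p2):
    o1,d1=ray(c1,*p1);o2,d2=ray(c2,*p2)
    t=np.linalg.lstsq(np.c_[d1,-d2],o2-o1,rcond=None)[0]
    a=o1+t[0]*d1;b=o2+t[1]*d2; return (a+b)/2,np.linalg.norm(a-b)
def proj(c,P):
    T=np.linalg.inv(np.array(c['cam_to_world']));p=T[:3,:3]@np.array(P)+T[:3,3];s=p[:2]/p[2];s=s*(1+c['k1']*(s@s))
    return np.array([s[0]*c['fx']+c['cx'],s[1]*c['fy']+c['cy']])
E
python3 - <<'E'
from h import *
s=manip.sense();print(s)
for n in('scene','side'):
    im=manip.snapshot(n);cv2.imwrite(f'pics/{n}0.png',im[:,:,::-1]);c=manip.calibration(n);print(n,c)
E
```

```text
{'t': 0.0, 'q': array([-1.34651053e+00,  5.28449534e-01,  1.43393066e+00, -2.87612566e-05,
        1.18138535e+00, -1.78485368e-01]), 'qd': array([-0.00042106,  0.00079281, -0.00237665, -0.00033967,  0.00139914,
       -0.00091858]), 'tau': array([ 4.50089046e-04, -4.42340863e+01, -1.78024614e+01, -4.06588797e-04,
        8.13360763e-03, -1.32188779e-05]), 'tcp_pos': array([ 0.2448444 , -0.57425325,  0.23033482]), 'tool_rot': array([ 9.79788691e-01,  2.00032350e-01, -3.81721521e-05, -1.08585283e-03]), 'force': array([ 0.26626777,  0.21078624, -0.32860789]), 'ft_torque': array([-0.01497405,  0.01166224,  0.00780216]), 'finger_gap': 1.0022828400622321}
scene {'fx': 512.4387911648748, 'fy': 512.4387911648748, 'cx': 323.4259855541495, 'cy': 248.52744321647324, 'k1': -0.05777582681248479, 'cam_to_world': array([[-0.58301633,  0.59427346, -0.55401355,  1.16283919],
       [ 0.81238764,  0.41728089, -0.40731189,  0.40908727],
       [-0.01087538, -0.68754325, -0.72606199,  0.82897173],
       [ 0.        ,  0.        ,  0.        ,  1.        ]])}
side {'fx': 588.1335814884312, 'fy': 588.1335814884312, 'cx': 320.675096020837, 'cy': 227.96096309861724, 'k1': -0.011148170013845217, 'cam_to_world': array([[-0.99565293, -0.07774318,  0.05129556,  0.48349581],
       [-0.09098813,  0.69412235, -0.71408355,  1.07622618],
       [ 0.01990973, -0.71564667, -0.69817866,  1.16435366],
       [ 0.        ,  0.        ,  0.        ,  1.        ]])}
```

View pics/scene0.png

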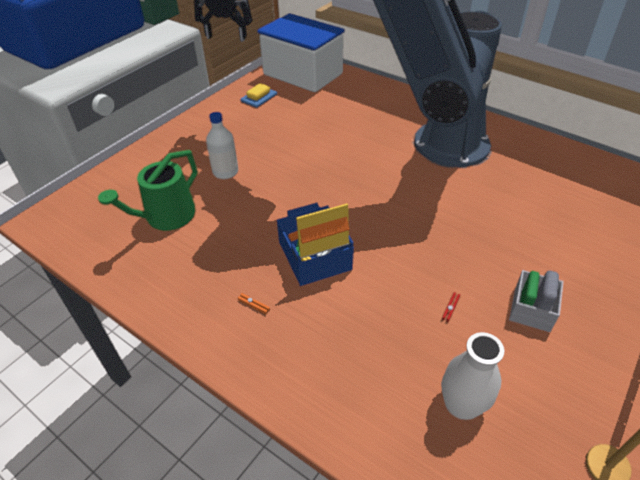

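View pics/side0.png

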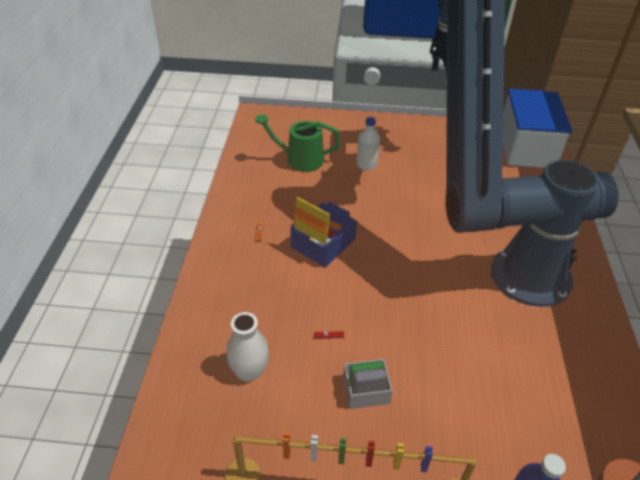

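```bash
python3 - <<'E'
from h import *
a=cv2.imread('pics/scene0.png')[190:295,265:365];b=cv2.imread('pics/side0.png')[185:275,280:370]
a=cv2.resize(a,(400,420),interpolation=3);b=cv2.resize(b,(400,400),interpolation=3);b=cv2.copyMakeBorder(b,0,20,0,0,0)
cv2.imwrite('pics/z.png',np.hstack([a,b]))
for n in('scene','side'):
    c=manip.calibration(n);im=cv2.imread(f'pics/{n}0.png');h=cv2.cvtColor(im,cv2.COLOR_BGR2HSV)
    x,y,w,hh=(265,190,100,105) if n=='scene' else (280,185,90,90)
    m=cv2.inRange(h,(20,110,80),(34,255,255));m2=np.zeros_like(m);m2[y:y+hh,x:x+w]=m[y:y+hh,x:x+w]
    p=np.argwhere(m2)[:,::-1].astype(np.int32);print(n,'yellow',cv2.boxPoints(cv2.minAreaRect(p)).round(1).tolist(), cv2.approxPolyDP(cv2.convexHull(p),3,True)[:,0].tolist())
    m=cv2.inRange(h,(105,120,20),(130,255,255));m2=np.zeros_like(m);m2[y:y+hh,x:x+w]=m[y:y+hh,x:x+w]
    p=np.argwhere(m2)[:,::-1].astype(np.int32);print(n,'blue',cv2.approxPolyDP(cv2.convexHull(p),2,True)[:,0].tolist())
E
```

```text
scene yellow [[290.6000061035156, 217.39999389648438], [346.79998779296875, 203.3000030517578], [357.70001220703125, 246.8000030517578], [301.5, 260.8999938964844]] [[348, 242], [302, 260], [296, 218], [347, 204]]
scene blue [[351, 268], [300, 284], [280, 243], [278, 220], [288, 211], [313, 204], [327, 207], [352, 242]]
side yellow [[289.6000061035156, 236.39999389648438], [296.20001220703125, 196.6999969482422], [332.20001220703125, 202.6999969482422], [325.6000061035156, 242.39999389648438]] [[325, 242], [311, 240], [295, 226], [297, 197], [329, 214]]
side blue [[341, 234], [340, 237], [333, 239]]
```

View pics/z.png

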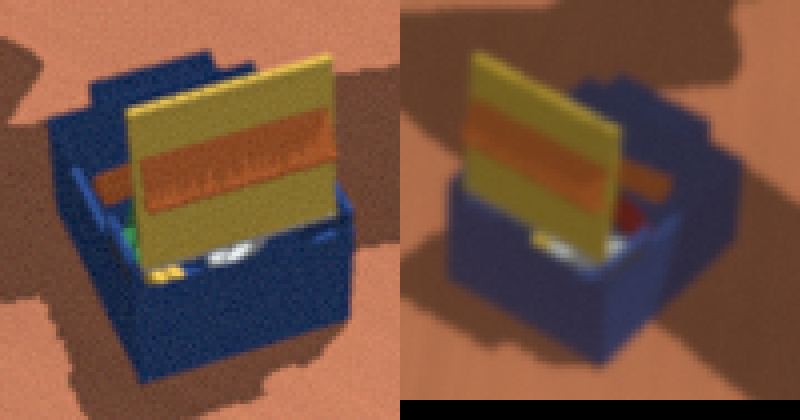

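```bash
cat > m.py <<'E'
from h import *
c=manip.calibration('scene');d=manip.calibration('side')
for n,p,q in [('A',(297,217),(296.2,196.7)),('B',(348.2,204.2),(329.7,213.6)),('b1',(300.7,285.5),(290.8,247)),('b2',(352.5,269.5),(325.2,267.6)),('flapbase1?',(300,254),None)]:
    if q: print(n,*[x.round(4) for x in tri(c,p,d,q)])
    if n[0]=='b': print(onz(c,*p,0).round(4),onz(d,*q,0).round(4))
print('far',onz(d,356.5,239,0).round(4))
for n,p,q in [('vase',(470,412),(248,378)),('pad',(533,325),(370,404)),('pega',(452,307),(329,335)),('pegb',(254,304),(259,233)),('bottle',(224,177),(367,168)),('can',(170,225),(306,167))]:
    print(n,onz(c,*p,0).round(3),onz(d,*q,0).round(3))
E
python3 m.py
```

```text
A [ 0.6281 -0.0434  0.1757] 0.0028
B [0.539  0.0107 0.1732] 0.002
b1 [ 0.6436 -0.0329 -0.0011] 0.0011
[ 0.6439 -0.0328  0.    ] [ 0.6436 -0.0311  0.    ]
b2 [ 0.5433  0.0306 -0.0028] 0.0014
[0.5448 0.0312 0.    ] [0.5434 0.034  0.    ]
far [ 0.4658 -0.0819  0.    ]
vase [0.7   0.376 0.   ] [0.687 0.383 0.   ]
pad [0.462 0.401 0.   ] [0.412 0.42  0.   ]
pega [0.513 0.25  0.   ] [0.516 0.248 0.   ]
pegb [ 0.737 -0.081  0.   ] [ 0.739 -0.075  0.   ]
bottle [ 0.471 -0.415  0.   ] [ 0.448 -0.403  0.   ]
can [ 0.676 -0.396  0.   ] [ 0.64  -0.385  0.   ]
```

Emit:
send_rows(
  motion=[
    {"gripper": 0,"travel": [0,0,-10],"rotation": [0,0,-6.88]},
    {"gripper": 0,"travel": [0,0,-10],"rotation": [0,0,-6.88]},
    {"gripper": 0,"travel": [0,0,-10],"rotation": [0,0,-6.88]},
    {"gripper": 0,"travel": [0,0,-10],"rotation": [0,0,-6.88]},
    {"gripper": 0,"travel": [0,0,-10],"rotation": [0,0,-6.88]},
  ],
)

```text
t: 0.52
tcp_pos: [0.2449, -0.5745, 0.2811]
tool_rot: [0.875, 0.483, 0.0, -0.001]
force: [-0.3, -0.8, 0.1]
finger_gap: 0.301
```

```bash
cat >> h.py <<'E'
C=np.array([.556,-.059,0]);psi=np.radians(-122.5);ex=np.array([np.cos(psi),np.sin(psi),0]);ey=np.array([-np.sin(psi),np.cos(psi),0])
B=np.array([ex,ey,[0,0,1]])
def st(target=None):
    s=manip.sense();M=R.from_quat(s['tool_rot']).as_matrix();b=B@(s['tcp_pos']-C)
    print('t',round(s['t'],2),'box mm',(b*1e3).round(1),'F box',(B@s['force']).round(1),'gap',round(s['finger_gap'],2),'toolx ang',np.degrees(np.arctan2(M[1,0],M[0,0])).round(1),'zz',M[:,2].round(3))
    if target is not None: print('tool delta mm',(M.T@(B.T@(np.array(target)-b*1e3))).round(1))
E
python3 -c "
from h import *
st([-95,0,240])"
```

```text
t 0.52 box mm [601.9  14.6 281.1] F box [0.9 0.2 0.1] gap 0.3 toolx ang 57.8 zz [-0.     0.001 -1.   ]
tool delta mm [696.9 -10.7  41.9]
```

Emit:
send_rows(
  motion=[
    {"gripper": 0,"travel": [30,0,0],"rotation": [0,0,0]},
    {"gripper": 0,"travel": [30,-1,0],"rotation": [0,0,0]},
    {"gripper": 0,"travel": [30,-1,0],"rotation": [0,0,0]},
    {"gripper": 0,"travel": [30,-1,0],"rotation": [0,0,0]},
    {"gripper": 0,"travel": [30,-1,0],"rotation": [0,0,0]},
    {"gripper": 0,"travel": [30,-1,0],"rotation": [0,0,0]},
    {"gripper": 0,"travel": [30,-1,0],"rotation": [0,0,0]},
    {"gripper": 0,"travel": [30,-1,0],"rotation": [0,0,0]},
    {"gripper": 0,"travel": [30,-1,0],"rotation": [0,0,0]},
    {"gripper": 0,"travel": [30,-1,0],"rotation": [0,0,0]},
    {"gripper": 0,"travel": [30,-1,0],"rotation": [0,0,0]},
    {"gripper": 0,"travel": [30,-1,0],"rotation": [0,0,0]},
  ],
)

```text
t: 1.52
tcp_pos: [0.4295, -0.2639, 0.281]
tool_rot: [0.877, 0.481, -0.0, -0.0]
force: [0.4, -0.3, 0.3]
finger_gap: -0.0
```

Emit:
send_rows(
  motion=[
    {"gripper": 0,"travel": [30,0,0],"rotation": [0,0,0]},
    {"gripper": 0,"travel": [30,0,0],"rotation": [0,0,0]},
    {"gripper": 0,"travel": [30,0,0],"rotation": [0,0,0]},
    {"gripper": 0,"travel": [30,0,0],"rotation": [0,0,0]},
    {"gripper": 0,"travel": [30,0,0],"rotation": [0,0,0]},
    {"gripper": 0,"travel": [30,0,0],"rotation": [0,0,0]},
    {"gripper": 0,"travel": [30,0,0],"rotation": [0,0,0]},
    {"gripper": 0,"travel": [30,0,0],"rotation": [0,0,0]},
    {"gripper": 0,"travel": [30,0,0],"rotation": [0,0,0]},
    {"gripper": 0,"travel": [30,0,0],"rotation": [0,0,0]},
    {"gripper": 0,"travel": [30,0,0],"rotation": [0,0,0]},
    {"gripper": 0,"travel": [10,0,0],"rotation": [0,0,0]},
  ],
)

```text
t: 2.52
tcp_pos: [0.6135, 0.0247, 0.2808]
tool_rot: [0.876, 0.482, 0.001, -0.001]
force: [0.6, -0.6, -0.1]
finger_gap: 0.0
```

```bash
python3 -c "
from h import *
st([-95,0,163])
w=manip.snapshot('wrist');b=manip.snapshot('side');a=manip.snapshot('scene')
cv2.imwrite('pics/w1.png',np.hstack([cv2.resize(w,(400,300)),cv2.resize(b[150:300,250:450],(400,300))])[:,:,::-1])
st([-95,0,163])
"
```

```text
t 2.52 box mm [-101.4    3.5  280.8] F box [ 0.1  0.8 -0.1] gap 0.0 toolx ang 57.7 zz [ 0.001  0.002 -1.   ]
tool delta mm [ -6.6  -3.5 117.8]
t 2.67 box mm [-97.7   3.7 280.7] F box [-0.2 -0.7  0.3] gap -0.0 toolx ang 57.6 zz [-0.002 -0.001 -1.   ]
tool delta mm [ -2.5  -3.5 117.7]
```

View pics/w1.png

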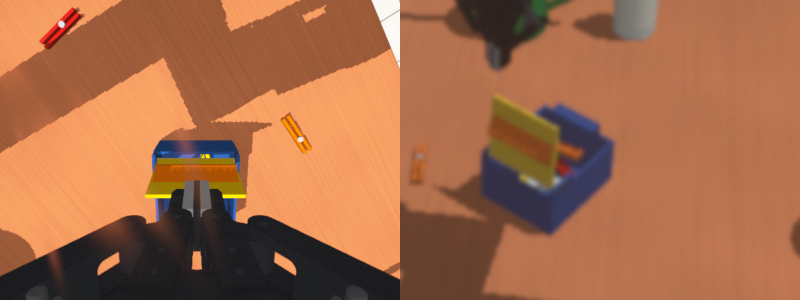

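Emit:
send_rows(
  motion=[
    {"gripper": 0,"travel": [0,-1,20],"rotation": [0,0,0]},
    {"gripper": 0,"travel": [0,-1,25],"rotation": [0,0,0]},
    {"gripper": 0,"travel": [0,-1,25],"rotation": [0,0,0]},
    {"gripper": 0,"travel": [0,-1,25],"rotation": [0,0,0]},
    {"gripper": 0,"travel": [0,0,22],"rotation": [0,0,0]},
    {"gripper": 0,"travel": [-4,0,0],"rotation": [0,0,0]},
    {"gripper": 0,"travel": [-4,0,0],"rotation": [0,0,0]},
    {"gripper": 0,"travel": [-4,0,0],"rotation": [0,0,0]},
  ],
)

```text
t: 3.33
tcp_pos: [0.6025, 0.0117, 0.1655]
tool_rot: [0.877, 0.48, 0.001, 0.001]
force: [0.5, -1.1, -0.8]
finger_gap: -0.002
```

```bash
python3 -c "
from h import *
st()
pin=np.array([-59,75.5])
for th in np.arange(80,8,-6):
    t=np.radians(th);r=88+ (80-th)/70*7;c=pin+r*np.array([np.cos(t),np.sin(t)])+3.5*np.array([-np.sin(t),np.cos(t)]);print(th,(c-[11,0]).round(1))
"
```

```text
t 3.33 box mm [-84.6   1.2 165.5] F box [ 0.7  1.  -0.8] gap -0.0 toolx ang 57.4 zz [ 0.002 -0.001 -1.   ]
80 [-58.2 162.8]
74 [-48.9 161.6]
68 [-39.8 159.5]
62 [-30.9 156.4]
56 [-22.4 152.4]
50 [-14.2 147.5]
44 [ -6.5 141.6]
38 [  0.5 135. ]
32 [  6.8 127.6]
26 [ 12.4 119.6]
20 [ 17.1 110.9]
14 [ 20.9 101.8]
```

Emit:
send_rows(
  motion=[
    {"gripper": 0,"travel": [-4,0,0]},
    {"gripper": 0,"travel": [-5,0,0]},
    {"gripper": 0,"travel": [-5,0,0.5]},
    {"gripper": 0,"travel": [-5,0,0.5]},
    {"gripper": 0,"travel": [-5,0,0.5]},
    {"gripper": 0,"travel": [-5,0,0.5]},
    {"gripper": 0,"travel": [-5,0,1]},
    {"gripper": 0,"travel": [-5,0,1]},
  ],
)

```text
validation failed for argument at $.mo...
```

```bash
python3 -c "
from h import *
st([-40,0,159.5])
b=manip.snapshot('side');a=manip.snapshot('scene')
cv2.imwrite('pics/w2.png',np.hstack([cv2.resize(a[150:300,250:400],(400,400)),cv2.resize(b[150:275,260:385],(400,400))])[:,:,::-1])
"
```

```text
t 3.33 box mm [-84.6   1.2 165.5] F box [ 0.7  1.  -0.8] gap -0.0 toolx ang 57.4 zz [ 0.002 -0.001 -1.   ]
tool delta mm [-44.6  -1.2   6. ]
```

View pics/w2.png

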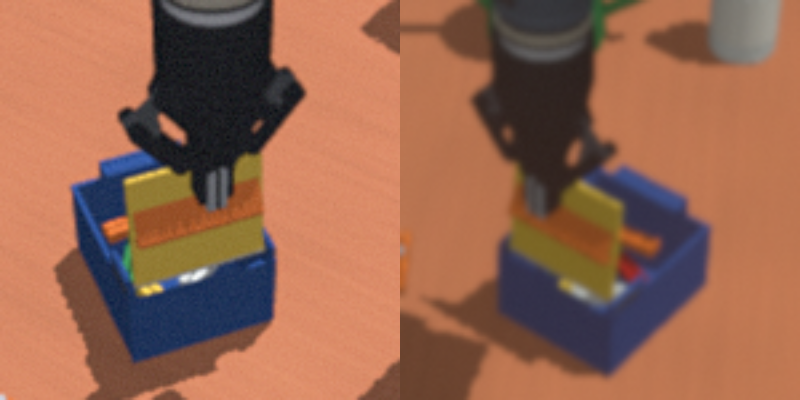

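Emit:
send_rows(
  motion=[
    {"gripper": 0,"travel": [-4,0,0],"rotation": [0,0,0]},
    {"gripper": 0,"travel": [-5,0,1],"rotation": [0,0,0]},
    {"gripper": 0,"travel": [-5,0,1],"rotation": [0,0,0]},
    {"gripper": 0,"travel": [-5,0,1],"rotation": [0,0,0]},
    {"gripper": 0,"travel": [-5,0,0.5],"rotation": [0,0,0]},
    {"gripper": 0,"travel": [-5,0,0.5],"rotation": [0,0,0]},
    {"gripper": 0,"travel": [-5,0,1],"rotation": [0,0,0]},
    {"gripper": 0,"travel": [-5,0,1],"rotation": [0,0,0]},
    {"gripper": 0,"travel": [-5,0,1],"rotation": [0,0,0]},
  ],
)

```text
t: 4.18
tcp_pos: [0.5783, -0.0243, 0.1571]
tool_rot: [0.877, 0.481, -0.0, -0.0]
force: [-0.9, -0.5, -0.0]
finger_gap: 0.002
```

```bash
python3 -c "
from h import *
st([-31,0,156.4])
"
```

```text
t 4.18 box mm [-41.3   0.2 157.1] F box [ 0.9 -0.5 -0. ] gap 0.0 toolx ang 57.5 zz [-0.  0. -1.]
tool delta mm [-10.3  -0.2   0.7]
```

Emit:
send_rows(
  motion=[
    {"gripper": 0,"travel": [-5,0,1.5],"rotation": [0,0,0]},
    {"gripper": 0,"travel": [-5,0,1.5],"rotation": [0,0,0]},
    {"gripper": 0,"travel": [-4.5,0,2],"rotation": [0,0,0]},
    {"gripper": 0,"travel": [-4.5,0,2],"rotation": [0,0,0]},
    {"gripper": 0,"travel": [-4,0,2.5],"rotation": [0,0,0]},
    {"gripper": 0,"travel": [-4,0,2.5],"rotation": [0,0,0]},
    {"gripper": 0,"travel": [-4,0,3],"rotation": [0,0,0]},
    {"gripper": 0,"travel": [-4,0,3],"rotation": [0,0,0]},
    {"gripper": 0,"travel": [-3.5,0,3.5],"rotation": [0,0,0]},
    {"gripper": 0,"travel": [-3.5,0,3.5],"rotation": [0,0,0]},
    {"gripper": 0,"travel": [-3,0,3.5],"rotation": [0,0,0]},
    {"gripper": 0,"travel": [-3,0,3.5],"rotation": [0,0,0]},
  ],
)

```text
t: 5.18
tcp_pos: [0.5527, -0.0646, 0.125]
tool_rot: [0.877, 0.481, 0.0, -0.0]
force: [0.4, 0.1, -0.7]
finger_gap: 0.003
```

```bash
python3 -c "
from h import *
st([6.8,0,126.5])
b=manip.snapshot('side');a=manip.snapshot('scene')
cv2.imwrite('pics/w3.png',np.hstack([cv2.resize(a[150:300,250:400],(400,400)),cv2.resize(b[150:275,260:385],(400,400))])[:,:,::-1])
"
```

```text
t 5.18 box mm [  6.5   0.2 125. ] F box [-0.3  0.3 -0.7] gap 0.0 toolx ang 57.5 zz [ 0.  0. -1.]
tool delta mm [-0.3 -0.2 -1.5]
```

View pics/w3.png

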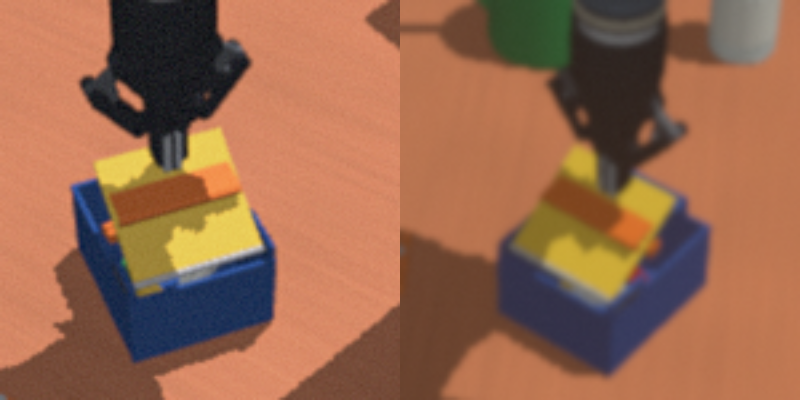

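Emit:
send_rows(
  motion=[
    {"gripper": 0,"travel": [-3,0,4],"rotation": [0,0,0]},
    {"gripper": 0,"travel": [-2.5,0,4],"rotation": [0,0,0]},
    {"gripper": 0,"travel": [-2.5,0,4],"rotation": [0,0,0]},
    {"gripper": 0,"travel": [-2.5,0,4.5],"rotation": [0,0,0]},
    {"gripper": 0,"travel": [-2,0,4.5],"rotation": [0,0,0]},
    {"gripper": 0,"travel": [-2,0,4],"rotation": [0,0,0]},
    {"gripper": 0,"travel": [-1,0,4],"rotation": [0,0,0]},
    {"gripper": 0,"travel": [-1,0,3],"rotation": [0,0,0]},
    {"gripper": 0,"travel": [0,0,0],"rotation": [0,0,0]},
  ],
)

```text
t: 6.03
tcp_pos: [0.5434, -0.0783, 0.0926]
tool_rot: [0.877, 0.481, -0.001, -0.0]
force: [0.2, -0.1, -0.5]
finger_gap: 0.003
```

```bash
python3 -c "
from h import *
st([-27,0,115])
"
```

```text
t 6.03 box mm [23.1 -0.2 92.6] F box [ 0.   0.2 -0.5] gap 0.0 toolx ang 57.5 zz [-0.001  0.    -1.   ]
tool delta mm [ 50.1   0.2 -22.5]
```

Emit:
send_rows(
  motion=[
    {"gripper": 0,"travel": [0,0,-8],"rotation": [0,0,0]},
    {"gripper": 0,"travel": [0,0,-10],"rotation": [0,0,0]},
    {"gripper": 0,"travel": [0,0,-10],"rotation": [0,0,0]},
    {"gripper": 0,"travel": [15,0,-4],"rotation": [0,0,0]},
    {"gripper": 0,"travel": [15,0,0],"rotation": [0,0,0]},
    {"gripper": 0,"travel": [15,0,0],"rotation": [0,0,0]},
    {"gripper": 0,"travel": [12,0,0],"rotation": [0,0,0]},
    {"gripper": 0,"travel": [0,0,0],"rotation": [0,0,0]},
  ],
)

```text
t: 6.7
tcp_pos: [0.5762, -0.0286, 0.1266]
tool_rot: [0.876, 0.482, 0.001, 0.001]
force: [0.2, 0.0, -0.1]
finger_gap: -0.001
```

```bash
python3 -c "
from h import *
st([-34,0,95])
w=manip.snapshot('wrist');b=manip.snapshot('side');a=manip.snapshot('scene')
cv2.imwrite('pics/w4.png',np.hstack([cv2.resize(a[150:300,250:400],(400,400)),cv2.resize(w[150:350,220:420],(400,400))])[:,:,::-1])
"
```

```text
t 6.7 box mm [-36.5   0.7 126.6] F box [-0.1  0.1 -0.1] gap -0.0 toolx ang 57.6 zz [ 0.003 -0.    -1.   ]
tool delta mm [-2.5 -0.8 31.6]
```

View pics/w4.png

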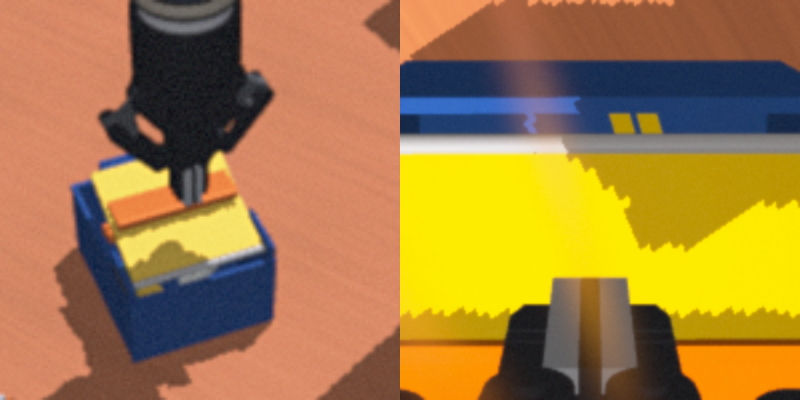

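Emit:
send_rows(
  motion=[
    {"gripper": 0,"travel": [0,0,10],"rotation": [0,0,0]},
    {"gripper": 0,"travel": [0,0,10],"rotation": [0,0,0]},
    {"gripper": 0,"travel": [0,0,10],"rotation": [0,0,0]},
    {"gripper": 0,"travel": [0,0,4],"rotation": [0,0,0]},
    {"gripper": 0,"travel": [0,0,3],"rotation": [0,0,0]},
    {"gripper": 0,"travel": [0,0,3],"rotation": [0,0,0]},
    {"gripper": 0,"travel": [0,0,3],"rotation": [0,0,0]},
    {"gripper": 0,"travel": [0,0,2],"rotation": [0,0,0]},
    {"gripper": 0,"travel": [0,0,0],"rotation": [0,0,0]},
  ],
)

```text
t: 7.6
tcp_pos: [0.5746, -0.0303, 0.0801]
tool_rot: [0.877, 0.481, 0.0, 0.0]
force: [-1.1, -0.3, 0.0]
finger_gap: 0.0
```

```bash
python3 -c "
from h import *
st([-34,0,79])
"
```

```text
t 7.6 box mm [-34.2   0.3  80.1] F box [ 0.9 -0.8  0. ] gap 0.0 toolx ang 57.5 zz [ 0. -0. -1.]
tool delta mm [-0.2 -0.3  1.1]
```

Emit:
send_rows(
  motion=[
    {"gripper": 0,"travel": [0,0,1],"rotation": [0,0,0]},
    {"gripper": 0,"travel": [0,0,0.5],"rotation": [0,0,0]},
    {"gripper": 0,"travel": [0,0,0.5],"rotation": [0,0,0]},
    {"gripper": 0,"travel": [0,0,0],"rotation": [0,0,0]},
  ],
)

```text
t: 7.93
tcp_pos: [0.5747, -0.0303, 0.079]
tool_rot: [0.877, 0.481, 0.0, 0.0]
force: [-1.7, -2.1, 4.9]
finger_gap: -0.003
```

```bash
python3 -c "
from h import *
st([-34,0,79])
w=manip.snapshot('wrist');b=manip.snapshot('side');a=manip.snapshot('scene')
cv2.imwrite('pics/w5.png',np.hstack([cv2.resize(a[150:300,250:400],(400,400)),cv2.resize(b[150:275,260:385],(400,400))])[:,:,::-1])
"
```

```text
t 7.93 box mm [-34.2   0.4  79. ] F box [ 2.7 -0.3  4.9] gap -0.0 toolx ang 57.5 zz [ 0. -0. -1.]
tool delta mm [-0.2 -0.4 -0. ]
```

View pics/w5.png

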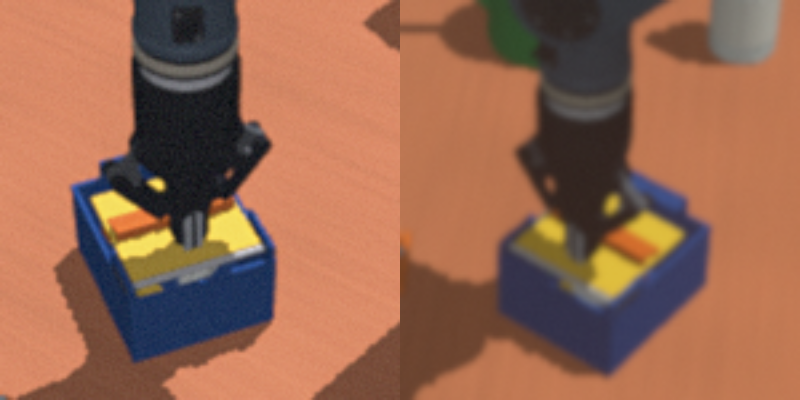

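Emit:
send_rows(
  motion=[
    {"gripper": 0,"travel": [0,0,0.5],"rotation": [0,0,0]},
    {"gripper": 0,"travel": [-1.5,0,0],"rotation": [0,0,0]},
    {"gripper": 0,"travel": [-1.5,0,0],"rotation": [0,0,0]},
    {"gripper": 0,"travel": [-1.5,0,0],"rotation": [0,0,0]},
    {"gripper": 0,"travel": [-1.5,0,0],"rotation": [0,0,0]},
    {"gripper": 0,"travel": [-1.5,0,0],"rotation": [0,0,0]},
    {"gripper": 0,"travel": [-1.5,0,0],"rotation": [0,0,0]},
    {"gripper": 0,"travel": [-1.5,0,0],"rotation": [0,0,0]},
    {"gripper": 0,"travel": [-1.5,0,0],"rotation": [0,0,0]},
  ],
)

```text
t: 8.83
tcp_pos: [0.5691, -0.0393, 0.0789]
tool_rot: [0.877, 0.48, 0.002, 0.0]
force: [-0.3, 3.9, 6.4]
finger_gap: 0.002
```

```bash
python3 -c "
from h import *
st()
"
```

```text
t 8.83 box mm [-23.7   0.5  78.9] F box [-3.1 -2.3  6.4] gap 0.0 toolx ang 57.4 zz [ 0.003  0.001 -1.   ]
```

Emit:
send_rows(
  motion=[
    {"gripper": 0,"travel": [-1.5,0,0],"rotation": [0,0,0]},
    {"gripper": 0,"travel": [-1.5,0,0],"rotation": [0,0,0]},
    {"gripper": 0,"travel": [-1.5,0,0],"rotation": [0,0,0]},
    {"gripper": 0,"travel": [-1.5,0,0],"rotation": [0,0,0]},
    {"gripper": 0,"travel": [-1.5,0,0],"rotation": [0,0,0]},
    {"gripper": 0,"travel": [-1.5,0,0],"rotation": [0,0,0]},
  ],
)

```text
t: 9.33
tcp_pos: [0.5643, -0.0469, 0.0789]
tool_rot: [0.877, 0.48, 0.002, 0.0]
force: [-0.5, 3.4, 7.1]
finger_gap: 0.005
```

```bash
python3 -c "
from h import *
st()
"
```

```text
t 9.33 box mm [-14.7   0.5  78.9] F box [-2.6 -2.3  7.1] gap 0.0 toolx ang 57.4 zz [ 0.003  0.001 -1.   ]
```

Emit:
send_rows(
  motion=[
    {"gripper": 0,"travel": [-1.5,0,0],"rotation": [0,0,0]},
    {"gripper": 0,"travel": [-1.5,0,0],"rotation": [0,0,0]},
    {"gripper": 0,"travel": [-1.5,0,0],"rotation": [0,0,0]},
    {"gripper": 0,"travel": [-1.5,0,0],"rotation": [0,0,0]},
  ],
)

```text
t: 9.67
tcp_pos: [0.5619, -0.052, 0.0788]
tool_rot: [0.877, 0.48, 0.002, 0.001]
force: [1.4, 3.8, 6.1]
finger_gap: -0.001
```

```bash
python3 -c "
from h import *
st()
b=manip.snapshot('side');a=manip.snapshot('scene')
cv2.imwrite('pics/w6.png',np.hstack([cv2.resize(a[150:300,250:400],(400,400)),cv2.resize(b[150:275,260:385],(400,400))])[:,:,::-1])
"
```

```text
t 9.67 box mm [-9.1  1.3 78.8] F box [-3.9 -0.8  6.1] gap -0.0 toolx ang 57.4 zz [ 0.005  0.001 -1.   ]
```

View pics/w6.png

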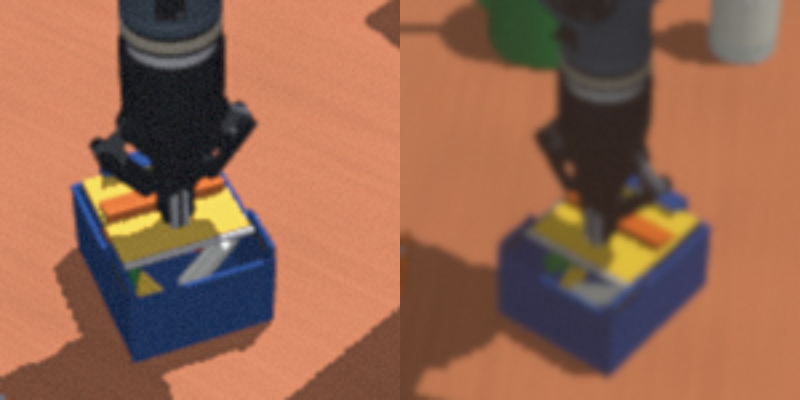

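Emit:
send_rows(
  motion=[
    {"gripper": 0,"travel": [-1,0,0],"rotation": [0,0,0]},
    {"gripper": 0,"travel": [-1,0,0],"rotation": [0,0,0]},
    {"gripper": 0,"travel": [-1,0,0],"rotation": [0,0,0]},
    {"gripper": 0,"travel": [-1,0,0],"rotation": [0,0,0]},
  ],
)

```text
t: 10.1
tcp_pos: [0.5601, -0.0556, 0.0788]
tool_rot: [0.877, 0.48, 0.002, 0.001]
force: [1.4, 2.5, 4.6]
finger_gap: 0.001
```

```bash
python3 -c "
from h import *
st()
"
```

```text
t 10.1 box mm [-5.   1.6 78.8] F box [-2.8 -0.2  4.6] gap 0.0 toolx ang 57.4 zz [ 0.005  0.001 -1.   ]
```

Emit:
send_rows(
  motion=[
    {"gripper": 0,"travel": [-1,0,0],"rotation": [0,0,0]},
    {"gripper": 0,"travel": [-0.5,0,0],"rotation": [0,0,0]},
  ],
)

```text
t: 10.27
tcp_pos: [0.5592, -0.057, 0.0788]
tool_rot: [0.877, 0.48, 0.002, 0.001]
force: [1.7, 3.7, 6.1]
finger_gap: -0.002
```

```bash
python3 -c "
from h import *
st()
"
```

```text
t 10.27 box mm [-3.4  1.6 78.8] F box [-4.1 -0.5  6.1] gap -0.0 toolx ang 57.4 zz [ 0.005  0.001 -1.   ]
```

Not yet at the stop; keep on in small steps until the force rises.

Emit:
send_rows(
  motion=[
    {"gripper": 0,"travel": [-1,0,0],"rotation": [0,0,0]},
    {"gripper": 0,"travel": [-0.5,0,0],"rotation": [0,0,0]},
  ],
)

```text
t: 10.43
tcp_pos: [0.5591, -0.0572, 0.0788]
tool_rot: [0.877, 0.48, 0.004, 0.001]
force: [4.9, 9.3, 4.2]
finger_gap: -0.004
```

Emit:
send_rows(
  motion=[
    {"gripper": 0,"travel": [-1,0,0],"rotation": [0,0,0]},
    {"gripper": 0,"travel": [-0.5,0,0],"rotation": [0,0,0]},
  ],
)

```text
t: 10.6
tcp_pos: [0.5586, -0.0582, 0.0788]
tool_rot: [0.877, 0.48, 0.004, 0.001]
force: [5.5, 9.2, 4.5]
finger_gap: 0.001
```

```bash
python3 -c "
from h import *
st()
"
```

```text
t 10.6 box mm [-2.1  1.8 78.8] F box [-10.7  -0.3   4.5] gap 0.0 toolx ang 57.3 zz [ 0.007  0.003 -1.   ]
```

Emit:
send_rows(
  motion=[
    {"gripper": 0,"travel": [1.5,0,-0.5],"rotation": [0,0,0]},
    {"gripper": 0,"travel": [0.5,0,-2],"rotation": [0,0,0]},
    {"gripper": 0,"travel": [1,0,-4],"rotation": [0,0,0]},
    {"gripper": 0,"travel": [1,0,-10],"rotation": [0,0,0]},
    {"gripper": 0,"travel": [0,0,-20],"rotation": [0,0,0]},
    {"gripper": 0,"travel": [0,0,-30],"rotation": [0,0,0]},
    {"gripper": 0,"travel": [0,0,-30],"rotation": [0,0,0]},
    {"gripper": 0,"travel": [20,0,-30],"rotation": [0,0,0]},
    {"gripper": 0,"travel": [30,0,-20],"rotation": [0,0,0]},
    {"gripper": 0,"travel": [0,0,0],"rotation": [0,0,0]},
    {"gripper": 0,"travel": [0,0,0],"rotation": [0,0,0]},
  ],
)

```text
t: 11.52
tcp_pos: [0.5851, -0.0142, 0.2262]
tool_rot: [0.876, 0.482, 0.001, 0.001]
force: [-0.1, 0.4, -0.6]
finger_gap: -0.004
```

```bash
python3 -c "
from h import *
st()
w=manip.snapshot('wrist');b=manip.snapshot('side');a=manip.snapshot('scene')
cv2.imwrite('pics/w7.png',np.hstack([cv2.resize(w[150:400,195:445],(400,400)),cv2.resize(a[180:305,250:375],(400,400))])[:,:,::-1])
"
```

```text
t 11.52 box mm [-53.4   0.5 226.2] F box [-0.3 -0.3 -0.6] gap -0.0 toolx ang 57.6 zz [ 0.003 -0.002 -1.   ]
```

View pics/w7.png

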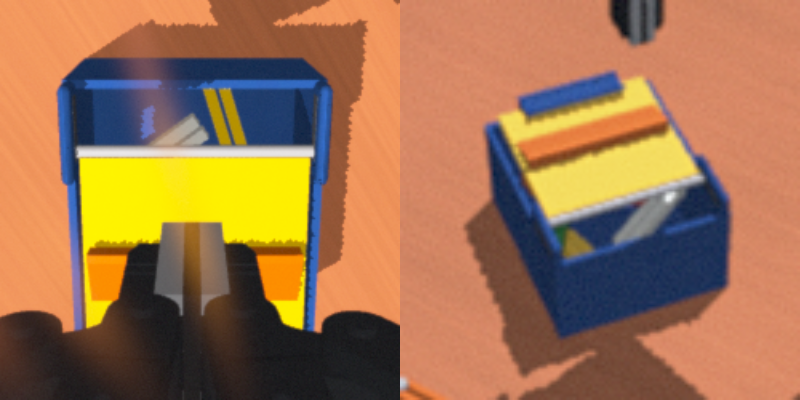

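```bash
python3 -c "
from h import *
c=manip.calibration('scene')
f=lambda u,v:(250+u*.3125,180+v*.3125)
for n,p,z in [('ridge foot L',(525,166),79),('ridge foot R',(668,130),79),('hinge edge L',(553,224),77),('hinge edge R',(703,182),77),('b1',(560,338),0),('b2',(726,287),0)]:
    print(n,(B@(onz(c,*f(*p),z/1e3)-C)*1e3).round(1))
"
```

```text
ridge foot L [ -86.1 -188.1   79. ]
ridge foot R [ -92.4 -292.6   79. ]
hinge edge L [-136.9 -180.5   77. ]
hinge edge R [-141.3 -288.7   77. ]
b1 [-168.4 -179.4    0. ]
b2 [-172.4 -304.5    0. ]
```

```bash
python3 -c "
from h import *
c=manip.calibration('scene')
f=lambda u,v:(250+(u-400)*.3125,180+v*.3125)
for n,p,z in [('ridge foot L',(525,166),79),('ridge foot R',(668,130),79),('hinge edge L',(553,224),77),('hinge edge R',(703,182),77),('b1',(560,338),0),('b2',(726,287),0)]:
    print(n,(B@(onz(c,*f(*p),z/1e3)-C)*1e3).round(1))
"
```

```text
ridge foot L [13.1 52.1 79. ]
ridge foot R [  8.9 -46.9  79. ]
hinge edge L [-40.8  52.3  77. ]
hinge edge R [-42.8 -49.9  77. ]
b1 [-69.1  61.6   0. ]
b2 [-70.  -56.4   0. ]
```

```bash
python3 -c "
from h import *
manip.sign_off()"
```

```text
the job is handed in; nothing more can be done
```

I closed the box and handed the job in at about 11.7 s of the 42 s allowed. The sign-off gave no verdict.

**What I did:** With the closed fingertips I pushed the flap over on its outer face. I then pressed it flat between the pin and the ridge at 5–7 N. Finally I slid it along by the orange ridge until the push force rose from about 3–4 N to about 11 N, which I took as the end stop, and withdrew upwards.

**Last checks, after letting go:**
- **Flap:** The pictures show it flat, with its edge beneath the blue lip and staying there by itself.
- **Slide:** The hinge-side edge measures at box x of about -42 mm, which fits a slide of about 22 mm. The ridge foot reads about +11 mm, where +7 mm is expected at the stop. I put that down to errors of a few millimetres in picking pixels; both are well past the 17 mm needed.
- **Box:** It appears to have moved about 1 mm or less.
- **Bystanders:** My path stayed clear of the vase, bottle, pad holder, watering can and loose pegs. I did not re-measure their positions at the end.
- **Arm:** It finished about 15 cm above the box, with contact force near zero.

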